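# Slide a lane divider out over the edge of a vending-machine tray

## Robot

A 6-joint arm with a two-finger parallel gripper is mounted at the origin on the work surface. World frame = base frame: x ahead of the robot, y to its left, z up, the work surface at z = 0. Lengths are in mm, angles in degrees, forces in N, time in s.
With the tool pointing down it reaches from about 400 to 925 mm from the base axis. Payload 3.4 kg.
Tool frame: the origin (TCP) lies at the very end of the fingers, on their centre line; the grasp point (between the pads) lies 19 mm behind it; z points along the fingers, y is the line along which they close (so a half turn about z gives the same grasp; the last joint's range is limited). The gripper opens to 85 mm and grips with 20 to 120 N. Pads are 22 mm wide; open, the fingers measure 114 mm over their backs; the gripper's body (76 mm by 85 mm) begins 54 mm behind the grasp point. The pads swing forward as they close: fully open they stand 13 mm farther back than shut.
Start: joints at [-80.472, 17.578, 86.31, -0, 76.112, -4.211], TCP at [136.542, -558.558, 231.305] pointing down, gripper open.
Joint ranges: [-179.03, 179.03], [-60, 130.46], [8.19, 133.38], [-81.62, 261.62], [5.75, 156.47], [-153.77, 153.77]. Speed limits (degrees/s): [147.25, 147.25, 180, 180, 180, 180].

## Interface

Orientations are given as [roll, pitch, yaw] about the fixed x, y, z axes, in that order (R = Rz(yaw) Ry(pitch) Rx(roll)).
In Python, from plant import arm gives the robot as it stands.
- The arm moves only by the tool jog_arm, never from a script. Its argument "motion" is one flat list of numbers, 5 for each row, row after row: the opening, from 0 (shut) to 1 (fully open), then the shift along the tool's x, y, z in cm, then the turn about the tool's z in degrees. A call has 1 to 5 rows; each row is the pose to reach, as a shift and turn from the pose commanded when the call began, along the tool's axes at that moment; what a row does not reach only later rows make up. A row lasts 1/12 s, in which the tool goes at most 41.7 mm and 7.16 degrees, less where a joint would pass 70% of its speed; a pose out of reach is approached as far as the arm can. A call with a gripper value outside its range is refused whole. The fingers move at their own pace and stop on an object; "squeeze" is the grip in N (left out, the last holds). Time passes only in rows, so rows that repeat a pose let the fingers close. It gives the time, the measured TCP pose, the force, the opening and the grip force at its end, in the units of the state.
- arm.observe(): the state, without advancing time (a new reading comes with each control period).
- arm.get_image(name): name is "side" or "top" or "wrist"; returns a dict with "img" (420x560x3 uint8, blue, green, red), "mtx" (3x3 intrinsics, pixels), "k1" (the pictures are not rectified: a ray, as slopes to the right and down, at radius r is drawn at 1 + k1 r^2 times it, then the intrinsics apply), "world_from_camera" (4x4, takes a point from camera to world coordinates); the wrist camera has in their place "mount" (4x4, takes a point from camera to tool coordinates, whose origin is the TCP and whose axes are the flange's). Camera axes: x right, y up, looking along -z (the intrinsics and any distortion apply to the point x, -y, -z); pixel columns grow to the right and rows downward; lengths in mm; the calibration is good to about 2 mm. A picture is of the moment at which its call begins: read the wrist's pose just before it. There is no depth.
- arm.sign_off(): hands the job in; it is judged then, once.
The state is a dict: "time_s": time; "joint_positions": joint angles; "qd": joint speeds; "joint_torque": joint torques, N m; "ee_pos": TCP position; "orientation": TCP orientation; "wrist_force": force on the tool from outside, world axes, zero at the start; "ft_torque": the same for the moment, N m; "gripper_width": finger opening in mm; "gripper_force": force on a finger pad.
Only numpy, scipy, OpenCV 4.12 (cv2) and the standard library are available. Lean on these libraries where they do the work, as an engineer would, in place of code of your own. Each camera call takes 0.05 s, during which the arm holds its last target. There are 200 camera calls.

## Task

On the raised vending-machine tray lies a flat lane divider; push it across the tray with the fingertips toward the tray's front edge (the one facing away from the robot) until it sticks out 40 mm over that edge, squarely, every point of its straight front edge within a centimetre of that, so that a fitter can take hold of it from below. Only push it: do not pick it up, tip it or let it fall. Leave the cans and the carton standing where they are.

Things in the scene. Friction and masses are not known exactly. Their poses are not given: they have to be found in the camera images.
- tray: white steel tray fixed to the bench (z = 0), 360 mm deep (its x), 480 mm wide (its y), flat top 60 mm up. Origin at the centre of its underside; +x points to the front edge, away from the robot, turned up to 0.55 rad; +y left. On top: a fixed lane of two 50 mm tall dividers with a wire spiral, y = +164 to +236 mm, full depth, and two loose cans and a carton near y = -200 mm.
- tray_edge (a point): middle of the tray's front edge at the height of its top (180 mm ahead of the tray's origin, 60 mm up), same axes as the tray. Beyond it is a free drop of 60 mm to the bench. Front overhang = a point's x in this frame.
- divider: loose flat grey-painted metal plate on the tray, 160 mm long (x), 150 wide (y), 6 thick, 0.15 to 0.31 kg; front corners rounded (20 mm radius), two small black holes near the straight rear edge. Origin: centre of its underside; +x to its front edge. Starts wholly on the tray, front edge 15 to 115 mm short of the tray's edge, skewed up to 0.3 rad. Slides with dry friction, stops when not pushed.
- front_left (a point): left end of the divider's straight front edge, on its upper face: 80 mm ahead and 55 mm left of its origin, 6 mm up
- front_right (a point): right end of the divider's straight front edge, on its upper face: 80 mm ahead and 55 mm right of its origin, 6 mm up
- rear_mid (a point): middle of the divider's straight rear edge (150 mm long, a vertical face 6 mm high), on its upper face: 80 mm behind its origin
- can_a: spray can, 52 mm diameter, 150 mm tall, 0.2 kg, standing loose on the tray at its right (-y) side; origin at the centre of its underside. To be left alone.
- can_b: spray can, 52 mm diameter, 150 mm tall, 0.2 kg, standing loose on the tray at its right (-y) side; origin at the centre of its underside. To be left alone.
- carton: cardboard carton 60 x 45 x 70 mm tall standing loose on the tray at its right (-y) side, nearest the front edge; origin at the centre of its underside. To be left alone.
There are look-alikes about, which are no part of the job. What is meant by the divider is not blue or purple, and is the smaller of those in its own colour.

How it is judged (in metres and radians):
At the end, for the whole second after the job is handed in: Both ends of the divider's straight front edge stand 30 to 50 mm beyond the tray's front edge; the divider lies flat on the tray's top (within 0.04 rad) and at rest; both cans and the carton are upright and within 15 mm of where they started (x of front_left in the frame of tray_edge between 0.03 and 0.05 m and x of front_right in the frame of tray_edge between 0.03 and 0.05 m and z of divider in the frame of tray between 0.057 and 0.064 m and angle between divider's own z axis and vertical below 0.04 rad and linear speed of divider below 0.01 m/s and angular speed of divider below 0.1 rad/s and distance of each of can_a, can_b, carton from where it was at the start of the episode below 0.015 m and angle between each of can_a, can_b, carton's own z axis and vertical below 0.1 rad); the robot touches nothing.
It fails at once if the divider is lifted: its centre more than 10 mm above the tray's top (z of divider in the frame of tray above 0.07 m).
It fails at once if the divider is tipped by more than 0.15 rad (angle between divider's own z axis and vertical above 0.15 rad).
It fails at once if the first can is moved by more than 15 mm (distance of can_a from where it was at the start of the episode above 0.015 m).
It fails at once if the second can is moved by more than 15 mm (distance of can_b from where it was at the start of the episode above 0.015 m).
It fails at once if the carton is moved by more than 15 mm (distance of carton from where it was at the start of the episode above 0.015 m).
It also fails if it takes over 48 s, if anything falls off the work surface, if the arm or the gripper's body presses on something with over 40 N, if the wrist force passes 120 N, or if a joint passes its speed limit or range.

## Working session

There is one attempt and no reset: what is moved stays moved. The work goes in short steps, Python scripts to look and compute and a tool call to move; the robot and the scene stay as the last step left them, time stands still between calls to the robot, and variables do not carry over. Pictures are saved under pics/ and viewed, at most 10 in all, crops included, and the job is handed in when it is done.

Besides the shell and the picture viewer there is one more tool, called after "Emit:" as a command line: name --argument value ..., lists and objects as JSON in quotes. jog_arm: Moves the arm, as the interface text tells. Its arguments: {"type":"object","properties":{"motion":{"type":"array","items":{"type":"number"}},"squeeze":{"type":"number"}},"required":["motion"]}

```bash
mkdir -p pics
python3 - <<'E'
from plant import arm
import cv2,pickle
print(arm.observe())
d={}
for n in("top","side"):
    d[n]=arm.get_image(n); cv2.imwrite(f"pics/{n}0.png",d[n]["img"]); print(n,d[n]["mtx"],d[n]["k1"],d[n]["world_from_camera"])
pickle.dump(d,open("im0.pkl","wb"))
E
```

```text
{'time_s': 0.0, 'joint_positions': array([-8.04716804e+01,  1.76225395e+01,  8.63855836e+01,  4.20873025e-04,
        7.61105009e+01, -4.21286213e+00]), 'qd': array([-0.04497719, -0.04589226,  0.01231787,  0.06897024,  0.01354556,
       -0.06182461]), 'joint_torque': array([-3.66111250e-03, -4.57552814e+01, -2.51915056e+01, -1.15139273e-04,
        1.33970927e-02, -3.83217946e-05]), 'ee_pos': array([ 136.42798686, -557.84651665,  230.36709789]), 'orientation': array([-1.79881726e+02, -9.12161466e-03,  1.37410708e+01]), 'wrist_force': array([-0.49017922, -0.23779002,  0.41508209]), 'ft_torque': array([-0.03016804,  0.00182628,  0.05048223]), 'gripper_force': 0.0, 'gripper_width': 85.28947878431444}
top [[536.86351569   0.         284.24730661]
 [  0.         536.86351569 211.31021943]
 [  0.           0.           1.        ]] -0.1589087352912801 [[ 2.07911736e-04  9.91128349e-01 -1.32908062e-01  3.20288260e+02]
 [-9.99914779e-01 -1.52885196e-03 -1.29652221e-02  2.60032205e+01]
 [-1.30533959e-02  1.32899431e-01  9.91043566e-01  1.66814750e+03]
 [ 0.00000000e+00  0.00000000e+00  0.00000000e+00  1.00000000e+00]]
side [[412.57709133   0.         281.4384442 ]
 [  0.         412.57709133 206.00438652]
 [  0.           0.           1.        ]] -0.10167347244140246 [[-9.83251774e-01  1.44189527e-01 -1.11468958e-01  3.83549981e+02]
 [-1.81517705e-01 -7.19902959e-01  6.69918690e-01  8.56258013e+02]
 [ 1.63484265e-02  6.78932330e-01  7.34018814e-01  9.42325651e+02]
 [ 0.00000000e+00  0.00000000e+00  0.00000000e+00  1.00000000e+00]]
```

View pics/top0.png

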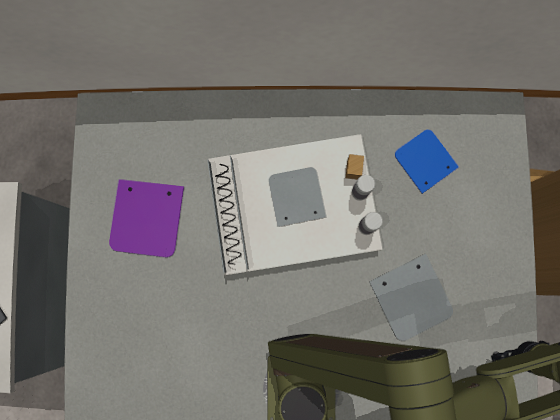

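View pics/side0.png

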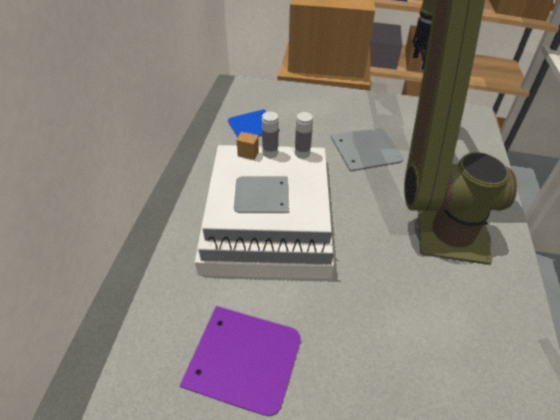

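```bash
cat > h.py <<'E'
import numpy as np,cv2
from scipy.optimize import least_squares
def back(im,uv,z):
    p=cv2.undistortPoints(np.float64(uv).reshape(-1,1,2),im["mtx"],np.array([im["k1"],0,0,0.])).reshape(-1,2)
    T=im["world_from_camera"]; d=np.c_[p[:,0],-p[:,1],-np.ones(len(p))]@T[:3,:3].T; o=T[:3,3]
    return (o+d*((z-o[2])/d[:,2])[:,None])[:,:2]
def proj(im,P):
    T=np.linalg.inv(im["world_from_camera"]); q=np.c_[P,np.ones(len(P))]@T.T
    p=np.c_[q[:,0]/-q[:,2],q[:,1]/q[:,2]]
    p=p*(1+im["k1"]*(p**2).sum(1))[:,None]
    return p@im["mtx"][:2,:2].T+im["mtx"][:2,2]
def subpix_edges(g,pts,nrm,w=5):
    "subpixel max-gradient position along normals"
    t=np.arange(-w,w+.01,.25); out=[]
    for p,n in zip(pts,nrm):
        s=p+t[:,None]*n
        v=cv2.remap(g,np.float32(s[:,:1]),np.float32(s[:,1:]),cv2.INTER_LINEAR).ravel()
        k=np.abs(np.gradient(cv2.GaussianBlur(v.reshape(-1,1),(1,9),1.5).ravel()))
        if k.max()<1.5: out.append(p*np.nan);continue
        i=k.argmax(); m=slice(max(i-4,0),i+5); out.append(p+n*(t[m]*k[m]).sum()/k[m].sum())
    return np.array(out)
def line_edges(g,a,b,n=60,w=5):
    a,b=np.float64(a),np.float64(b); d=(b-a)/np.linalg.norm(b-a)
    pts=a+np.linspace(0,1,n)[:,None]*(b-a)
    o=subpix_edges(g,pts,np.tile([-d[1],d[0]],(n,1)),w); return o[~np.isnan(o[:,0])]
def plate_sd(x,pts,L=160,W=150,r=20):
    c,s=np.cos(x[2]),np.sin(x[2]); q=(pts-x[:2])@np.array([[c,-s],[s,c]])
    rr=np.where(q[:,0]>0,r,0.)
    e=np.c_[np.abs(q[:,0])-L/2,np.abs(q[:,1])-W/2]+rr[:,None]
    return np.linalg.norm(np.maximum(e,0),axis=1)+np.minimum(e.max(1),0)-rr
def fitplate(pts,x0):
    return least_squares(lambda x:plate_sd(x,pts),x0,loss="soft_l1",x_scale=[1,1,.01])
E
python3 - <<'E'
import pickle; from h import *
d=pickle.load(open("im0.pkl","rb")); im=d["top"]; g=cv2.cvtColor(im["img"],cv2.COLOR_BGR2GRAY).astype(np.float32)
def fl(p):
    vx,vy,x,y=cv2.fitLine(np.float32(p),cv2.DIST_HUBER,0,.01,.01).ravel(); return np.array([x,y]),np.array([vx,vy])
f=back(im,line_edges(g,(243,153),(356,136)),60); c,v=fl(f)
r=back(im,line_edges(g,(364,144),(368,165)),60)
print("front dir",np.degrees(np.arctan2(v[1],v[0])),c, "res",np.std((f-c)@[-v[1],v[0]]))
rr=back(im,line_edges(g,(379,235),(381,247)),60)
m=im["img"]; 
mask=((g>100)&(g<185)).astype(np.uint8); mask[:165]=0;mask[228:]=0;mask[:,:262]=0;mask[:,330:]=0
n,l,st,_=cv2.connectedComponentsWithStats(mask,connectivity=4); k=1+st[1:,4].argmax()
ct=max(cv2.findContours((l==k).astype(np.uint8),0,1)[0],key=cv2.contourArea).reshape(-1,2).astype(float)
print(st[k]); cen=ct.mean(0)
w=back(im,ct,66); x0=[*w.mean(0),.1]
s=fitplate(w,x0)
# refine with subpixel
P=[]
for i in range(0,len(ct)):
    t=ct[(i+4)%len(ct)]-ct[i-4]; t/=np.linalg.norm(t)+1e-9; P.append([-t[1],t[0]])
e=subpix_edges(g,ct,np.array(P),4); e=e[~np.isnan(e[:,0])]
s2=fitplate(back(im,e,66),s.x); print("plate",s.x,s2.x,np.degrees(s2.x[2]),np.std(s2.fun))
nrm=np.array([-v[1],v[0]]); nrm*=np.sign(nrm[0]); yaw=np.arctan2(nrm[1],nrm[0])
left=np.array([-nrm[1],nrm[0]])
# tray origin from right edge
right=np.r_[r,rr]; print("right edge left-coords",np.round((r@left)[[0,-1]],1),np.round((rr@left)[[0,-1]],1))
print("tray yaw",np.degrees(yaw),"edge offset n.p=",c@nrm)
c_,s_=np.cos(s2.x[2]),np.sin(s2.x[2]);R=np.array([[c_,-s_],[s_,c_]])
for n,q in dict(fl=(80,55),fr=(80,-55),rear=(-80,0),com=(0,0)).items():
    p=s2.x[:2]+R@q; print(n,p,"overhang",p@nrm-c@nrm,"lat",p@left)
# side camera too
im=d["side"]; g=cv2.cvtColor(im["img"],cv2.COLOR_BGR2GRAY).astype(np.float32)
q=[[*(c+v*k),60] for k in(-100,100)]; print("side front edge pred px",proj(im,np.array(q)))
q=np.array([[*(s2.x[:2]+R@k),66] for k in((80,55),(80,-55),(-80,75),(-80,-75))]); print(proj(im,q))
for n,px in dict(carton=(355,177),canA=(364,198),canB=(371,234)).items(): print(n,back(d["top"],[px],60), back(d["top"],[px],60)@left)
E
```

```text
front dir -80.76972 [744.4913   15.68549] res 0.3362137667049671
[ 268  167   59   60 2654]
plate [5.81656661e+02 9.68129950e+00 1.98555705e-01] [5.81548336e+02 1.03829031e+01 1.95119892e-01] 11.17954630387464 0.728190340494769
right edge left-coords [-311.6 -312.4] [-311.4 -311.2]
tray yaw 9.230273 edge offset n.p= 737.3674
fl [649.36666252  79.8499791 ] overhang -83.60076763120423 lat -25.344149975150685
fr [670.69391938 -28.06270836] overhang -79.85915612462611 lat -135.2804987534449
rear [503.06638192  -5.12782914] overhang -241.63737828270683 lat -85.75466837386581
com [581.54833643  10.38290312] overhang -161.683670080311 lat -83.0334963690818
side front edge pred px [[205.37261008 211.29900265]
 [214.55724304 165.01921452]]
[[234.89484429 205.2097968 ]
 [237.20101841 179.01431153]
 [290.31863835 210.42863794]
 [289.00521607 174.72512181]]
carton [[ 641.33932461 -169.02468592]] [-269.7086955]
canA [[ 576.37635593 -195.23579236]] [-285.16017231]
canB [[ 466.58741325 -214.3384601 ]] [-286.40504291]
```

Top view: the grey divider is at about (298,197) with its holes at (286,218) and (316,212). The tray's front edge runs from (209,158) to (361,135), and the cans and carton are at the right. The side view agrees. The divider needs about 122 mm of push and a -2° turn. I'll use the open fingers as a two-point pusher behind the rear edge.

Emit:
jog_arm --motion '[1, 2.26, -2.27, 0, 0, 1, 4.52, -4.54, 0, 0, 1, 6.78, -6.81, 0, 0, 1, 9.04, -9.08, 0, 0, 1, 11.3, -11.35, 0, 0]'

```text
time_s: 0.52
ee_pos: [219.6, -419.8, 230.8]
orientation: [-179.9, -0.0, 13.7]
wrist_force: [0.2, 0.2, 0.5]
gripper_width: 85.3
gripper_force: 0.0
```

Emit:
jog_arm --motion '[1, 2.26, -2.27, 0, 0, 1, 4.52, -4.54, 0, 0, 1, 6.78, -6.81, 0, 0, 1, 9.04, -9.08, 0, 0, 1, 11.3, -11.35, 0, 0]'

```text
time_s: 0.93
ee_pos: [302.4, -282.7, 231.1]
orientation: [-180.0, 0.0, 13.7]
wrist_force: [0.0, -0.4, -0.1]
gripper_width: 85.3
gripper_force: 0.0
```

Emit:
jog_arm --motion '[1, 2.26, -2.27, 0, 0, 1, 4.52, -4.54, 0, 0, 1, 6.78, -6.81, 0, 0, 1, 9.04, -9.08, 0, 0, 1, 11.3, -11.35, 0, 0]'

```text
time_s: 1.35
ee_pos: [385.2, -145.7, 231.1]
orientation: [-180.0, 0.0, 13.7]
wrist_force: [0.6, -0.4, 0.4]
gripper_width: 85.6
gripper_force: 0.0
```

Emit:
jog_arm --motion '[1, 2.26, -2.27, 0, 1, 1, 4.52, -4.54, 0, 2, 1, 6.78, -6.81, 0, 3, 1, 9.04, -9.08, 0, 4, 1, 11.3, -11.35, 0, 4.5]'

```text
time_s: 1.77
ee_pos: [468.0, -8.6, 231.0]
orientation: [-180.0, 0.0, 9.2]
wrist_force: [0.4, 0.7, 0.3]
gripper_width: 85.4
gripper_force: 0.0
```

Emit:
jog_arm --motion '[1, 0, 0, 3.2, 0, 1, 0, 0, 6.4, 0, 1, 0, 0, 9.6, 0, 1, 0, 0, 12.8, 0, 1, 0, 0, 15.5, 0]'

```text
time_s: 2.18
ee_pos: [466.8, -9.8, 74.4]
orientation: [-180.0, 0.1, 9.3]
wrist_force: [-0.5, -0.4, -0.2]
gripper_width: 85.6
gripper_force: 0.0
```

Emit:
jog_arm --motion '[1, 0, 0, 0.4, 0, 1, 0, 0, 0.8, 0, 1, 0, 0, 1.2, 0, 1, 0, 0, 1.3, 0, 1, 0, 0, 1.3, 0]'

```text
time_s: 2.6
ee_pos: [468.9, -10.3, 64.4]
orientation: [180.0, -0.1, 9.2]
wrist_force: [-0.5, 0.9, -0.2]
gripper_width: 85.3
gripper_force: 0.0
```

Run:
```python
from plant import arm
import cv2,numpy as np
s=arm.observe();print(s["ee_pos"],s["wrist_force"])
a=arm.get_image("wrist")["img"]; b=arm.get_image("side")["img"][140:280,180:367]
cv2.imwrite("pics/w1.png",np.vstack([cv2.resize(a,(400,300)),cv2.resize(b,(400,300),interpolation=cv2.INTER_CUBIC)]))
```

```text
[468.89846275 -10.34991787  64.40797545] [-0.48752375  0.85232037 -0.17439213]
```

View pics/w1.png

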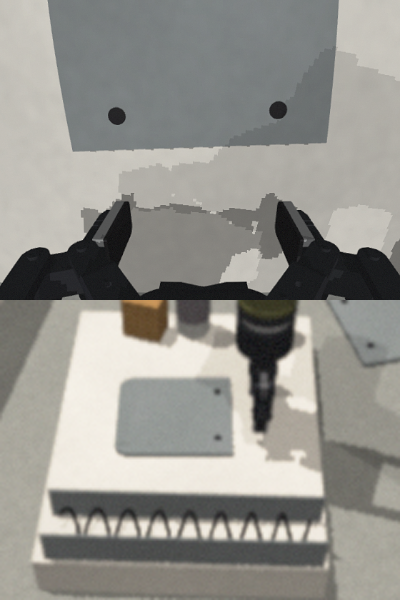

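Wrist view: the rear edge runs from (73,151) to (327,142), centred between the fingers (tips at about x=125 and 280). The tips still hang above the tray, so I'll lower in small steps until they touch.

Emit:
jog_arm --motion '[1, 0, 0, 0.4, 0, 1, 0, 0, 0.7, 0, 1, 0, 0, 0.9, 0, 1, 0, 0, 1.0, 0, 1, 0, 0, 1.0, 0]'

```text
time_s: 3.12
ee_pos: [467.5, -10.1, 53.0]
orientation: [-180.0, 0.0, 9.2]
wrist_force: [0.4, 0.1, -0.7]
gripper_width: 85.4
gripper_force: 0.0
```

Emit:
jog_arm --motion '[1, 0, 0, 0.1, 0, 1, 0, 0, 0.2, 0, 1, 0, 0, 0.2, 0]'

```text
time_s: 3.37
ee_pos: [467.7, -10.2, 51.1]
orientation: [-180.0, 0.0, 9.2]
wrist_force: [1.3, 0.1, 0.0]
gripper_width: 85.6
gripper_force: 0.0
```

Emit:
jog_arm --motion '[1, 0, 0, 0.1, 0, 1, 0, 0, 0.1, 0]'

```text
time_s: 3.53
ee_pos: [467.7, -10.2, 50.2]
orientation: [-180.0, 0.0, 9.2]
wrist_force: [0.3, 0.2, -0.3]
gripper_width: 85.6
gripper_force: 0.0
```

Emit:
jog_arm --motion '[1, 0, 0, 0.1, 0, 1, 0, 0, 0.1, 0]'

```text
time_s: 3.7
ee_pos: [467.7, -10.2, 49.2]
orientation: [-180.0, 0.0, 9.2]
wrist_force: [-1.0, 0.1, -0.5]
gripper_width: 85.2
gripper_force: 0.0
```

Emit:
jog_arm --motion '[1, 0, 0, 0.1, 0, 1, 0, 0, 0.1, 0]'

```text
time_s: 3.87
ee_pos: [467.7, -10.2, 48.2]
orientation: [-180.0, 0.0, 9.2]
wrist_force: [0.6, -0.2, -0.4]
gripper_width: 85.4
gripper_force: 0.0
```

Emit:
jog_arm --motion '[1, 0.4, 0, 0, 0, 1, 0.8, 0, 0, 0, 1, 1.2, 0, 0, 0, 1, 1.6, 0, 0, 0, 1, 2.0, 0, 0, 0]'

```text
time_s: 4.28
ee_pos: [488.3, -6.9, 48.4]
orientation: [180.0, -0.0, 9.2]
wrist_force: [0.9, 0.2, -0.6]
gripper_width: 85.4
gripper_force: 0.0
```

Emit:
jog_arm --motion '[1, 0.3, 0, 0, 0, 1, 0.6, 0, 0, 0, 1, 0.9, 0, 0, 0, 1, 1.2, 0, 0, 0, 1, 1.5, 0, 0, 0]'

```text
time_s: 4.7
ee_pos: [500.4, -4.3, 48.0]
orientation: [-179.9, 0.2, 9.3]
wrist_force: [-3.5, 1.7, 3.2]
gripper_width: 85.4
gripper_force: 2.0
```

Run:
```python
from plant import arm
import cv2,numpy as np
s=arm.observe();print(s["ee_pos"],s["wrist_force"])
a=arm.get_image("wrist")["img"]; b=arm.get_image("side")["img"][140:280,180:367]
cv2.imwrite("pics/w2.png",np.vstack([cv2.resize(a,(400,300)),cv2.resize(b,(400,300),interpolation=cv2.INTER_CUBIC)]))
```

```text
[500.37055219  -4.25722896  47.99958673] [-3.47074099  1.68428197  3.17745968]
```

View pics/w2.png

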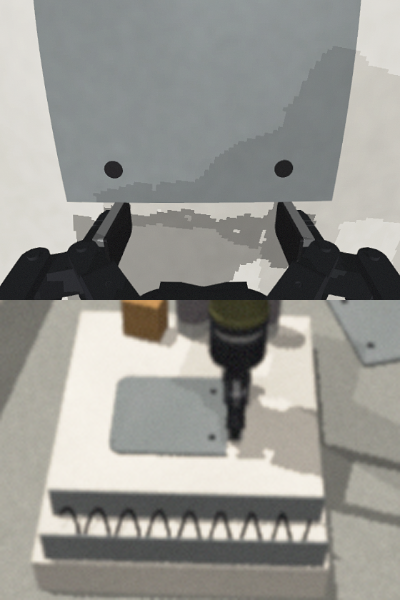

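The fingers now touch the rear edge evenly (it lies level at y≈202) and the plate is square to them. I'll push most of the way, then measure.

Emit:
jog_arm --motion '[1, 0.4, 0, 0, 0, 1, 0.8, 0, 0, 0, 1, 1.2, 0, 0, 0, 1, 1.6, 0, 0, 0, 1, 2.0, 0, 0, 0]'

```text
time_s: 5.22
ee_pos: [523.3, -1.4, 48.3]
orientation: [180.0, -0.1, 9.2]
wrist_force: [-2.4, 0.0, 0.1]
gripper_width: 85.1
gripper_force: 1.0
```

Emit:
jog_arm --motion '[1, 0.4, 0, 0, 0, 1, 0.8, 0, 0, 0, 1, 1.2, 0, 0, 0, 1, 1.6, 0, 0, 0, 1, 2.0, 0, 0, 0]'

```text
time_s: 5.63
ee_pos: [542.2, 1.9, 48.3]
orientation: [-180.0, -0.0, 9.2]
wrist_force: [-1.9, 0.1, -0.9]
gripper_width: 85.3
gripper_force: 1.1
```

Emit:
jog_arm --motion '[1, 0.4, 0, 0, 0, 1, 0.8, 0, 0, 0, 1, 1.2, 0, 0, 0, 1, 1.6, 0, 0, 0, 1, 2.0, 0, 0, 0]'

```text
time_s: 6.05
ee_pos: [561.9, 5.1, 48.3]
orientation: [-180.0, 0.0, 9.2]
wrist_force: [-3.5, -0.1, 1.0]
gripper_width: 85.4
gripper_force: 1.2
```

Emit:
jog_arm --motion '[1, 0.4, 0, 0, 0, 1, 0.8, 0, 0, 0, 1, 1.2, 0, 0, 0, 1, 1.6, 0, 0, 0, 1, 2.0, 0, 0, 0]'

```text
time_s: 6.47
ee_pos: [581.7, 8.3, 48.3]
orientation: [180.0, 0.0, 9.2]
wrist_force: [-2.6, -0.9, 1.3]
gripper_width: 85.1
gripper_force: 1.2
```

Emit:
jog_arm --motion '[1, 0.3, 0, 0, 0, 1, 0.6, 0, 0, 0, 1, 0.8, 0, 0, 0, 1, 0.8, 0, 0, 0]'

```text
time_s: 6.8
ee_pos: [590.1, 9.6, 48.3]
orientation: [180.0, -0.1, 9.2]
wrist_force: [-0.5, -1.3, 0.6]
gripper_width: 85.6
gripper_force: 0.3
```

Run:
```python
from plant import arm
import cv2,numpy as np,pickle
s=arm.observe();print(s["ee_pos"],s["wrist_force"],s["time_s"])
d={n:arm.get_image(n) for n in("top","side")}; pickle.dump(d,open("im1.pkl","wb"))
a=d["top"]["img"][110:290,190:430]; b=d["side"]["img"][100:280,170:410]
cv2.imwrite("pics/s3.png",np.vstack([cv2.resize(x,(400,300),interpolation=cv2.INTER_CUBIC) for x in(a,b)]))
```

```text
[590.05776662   9.64829851  48.34910999] [-0.45398065 -1.31278913  0.61788846] 6.8
```

View pics/s3.png

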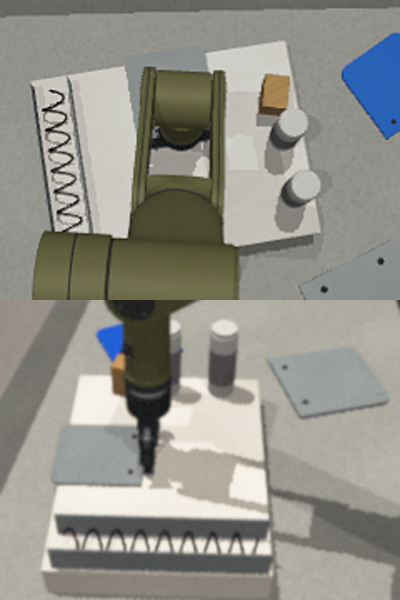

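Top: the arm hides the rear, but the plate's front sticks out past the tray edge at about (130-205,55). The side view shows its front edge at (55,430)-(50,483). The cans and carton have not moved. Now I'll measure from the side and top edges.

```bash
cat > m.py <<'E'
import pickle,sys; from h import *
yaw=np.radians(9.2303); nrm=np.array([np.cos(yaw),np.sin(yaw)]); left=np.array([-nrm[1],nrm[0]]); E0=737.367
d0=pickle.load(open("im0.pkl","rb")); d=pickle.load(open(sys.argv[1],"rb")); guess=float(sys.argv[2])
def meas(im,ov,lats,z,w):
    P=np.array([[*(nrm*(E0+ov)+left*l),z] for l in lats]); px=proj(im,P)
    g=cv2.cvtColor(im["img"],cv2.COLOR_BGR2GRAY).astype(np.float32)
    e=line_edges(g,px[0],px[1],40,w); q=back(im,e,z); o=q@nrm-E0; l=q@left
    k=np.abs(o-np.median(o))<4; f=np.polyfit(l[k],o[k],1)
    return f"n={k.sum()} at l=-30: {np.polyval(f,-30):.1f} at -140: {np.polyval(f,-140):.1f} med {np.median(o):.1f}"
print("tray side0",meas(d0["side"],0,(60,-200),60,5)," top0",meas(d0["top"],0,(60,-220),60,4))
for n in("top","side"):
    print(n,"plate",meas(d[n],guess,(-35,-135),66,5))
    try: print(n,"tray left part",meas(d[n],0,(80,0),60,4))
    except Exception as e: print(e)
E
python3 m.py im1.pkl 18
```

```text
tray side0 n=39 at l=-30: 4.2 at -140: 4.1 med 4.2  top0 n=40 at l=-30: 0.1 at -140: -0.0 med -0.0
top plate n=5 at l=-30: 16.3 at -140: 13.3 med 15.7
top tray left part n=40 at l=-30: 0.2 at -140: 0.2 med 0.1
side plate n=28 at l=-30: 19.5 at -140: 19.2 med 19.4
side tray left part n=28 at l=-30: 3.5 at -140: 1.9 med 4.2
```

Overhang is about 15.4 mm and square, so it needs about 24.5 mm more.

Emit:
jog_arm --motion '[1, 0.4, 0, 0, 0, 1, 0.8, 0, 0, 0, 1, 1.2, 0, 0, 0, 1, 1.6, 0, 0, 0, 1, 1.9, 0, 0, 0]'

```text
time_s: 7.32
ee_pos: [608.7, 12.7, 48.4]
orientation: [180.0, -0.0, 9.2]
wrist_force: [-2.7, -1.3, 3.3]
gripper_width: 85.4
gripper_force: 1.7
```

Emit:
jog_arm --motion '[1, 0.2, 0, 0, 0, 1, 0.4, 0, 0, 0, 1, 0.5, 0, 0, 0, 1, 0.5, 0, 0, 0]'

```text
time_s: 7.65
ee_pos: [613.0, 13.4, 48.3]
orientation: [-180.0, 0.0, 9.2]
wrist_force: [-3.6, -0.9, 2.4]
gripper_width: 85.1
gripper_force: 1.9
```

Emit:
jog_arm --motion '[1, -0.5, 0, 0, 0, 1, -1.5, 0, 0, 0, 1, -3, 0, 0, 0, 1, -5, 0, 0, 0, 1, -7, 0, 0, 0]'

```text
time_s: 8.07
ee_pos: [543.7, 2.0, 48.4]
orientation: [180.0, -0.1, 9.2]
wrist_force: [1.1, 0.4, -0.0]
gripper_width: 85.6
gripper_force: 0.0
```

Emit:
jog_arm --motion '[1, 0, 0, -3.5, 0, 1, 0, 0, -7, 0, 1, 0, 0, -10.5, 0, 1, 0, 0, -14, 0, 1, 0, 0, -17, 0]'

```text
time_s: 8.48
ee_pos: [544.1, 2.1, 220.9]
orientation: [180.0, -0.2, 9.2]
wrist_force: [0.6, 0.3, 0.0]
gripper_width: 85.2
gripper_force: 0.0
```

Emit:
jog_arm --motion '[1, -2.26, 2.27, 0, 0, 1, -4.52, 4.54, 0, 0, 1, -6.78, 6.81, 0, 0, 1, -9.04, 9.08, 0, 0, 1, -11.3, 11.35, 0, 0]'

```text
time_s: 8.9
ee_pos: [449.5, -128.9, 218.5]
orientation: [179.9, -0.1, 9.3]
wrist_force: [-0.1, -0.8, 0.1]
gripper_width: 85.2
gripper_force: 0.0
```

Emit:
jog_arm --motion '[1, -2.0, 2.5, 0, 0, 1, -4, 5, 0, 0, 1, -6, 7.5, 0, 0, 1, -8, 10, 0, 0, 1, -10, 12.5, 0, 0]'

```text
time_s: 9.32
ee_pos: [370.9, -268.6, 218.4]
orientation: [179.9, -0.1, 9.2]
wrist_force: [0.3, 0.3, -0.1]
gripper_width: 85.7
gripper_force: 0.0
```

```bash
python3 - <<'E'
from plant import arm
import cv2,numpy as np,pickle
s=arm.observe();print(s["ee_pos"],s["wrist_force"],s["time_s"])
d={n:arm.get_image(n) for n in("top","side")}; pickle.dump(d,open("im2.pkl","wb"))
a=d["top"]["img"][110:290,190:430]; b=d["side"]["img"][100:280,170:410]
cv2.imwrite("pics/s4.png",np.vstack([cv2.resize(x,(400,300),interpolation=cv2.INTER_CUBIC) for x in(a,b)]))
E
python3 m.py im2.pkl 40
```

```text
[ 370.85540732 -268.60929927  218.4406578 ] [ 0.25832561  0.29874159 -0.10354588] 9.3167
tray side0 n=39 at l=-30: 4.2 at -140: 4.1 med 4.2  top0 n=40 at l=-30: 0.1 at -140: -0.0 med -0.0Traceback (most recent call last):
  File "m.py", line 12, in <module>
    print(n,"plate",meas(d[n],guess,(-35,-135),66,5))
                    ~~~~^^^^^^^^^^^^^^^^^^^^^^^^^^^^
  File "m.py", line 7, in meas
    e=line_edges(g,px[0],px[1],40,w); q=back(im,e,z); o=q@nrm-E0; l=q@left
                                        ~~~~^^^^^^^^
  File "h.py", line 4, in back
    p=cv2.undistortPoints(np.float64(uv).reshape(-1,1,2),im["mtx"],np.array([im["k1"],0,0,0.])).reshape(-1,2)
      ~~~~~~~~~~~~~~~~~~~^^^^^^^^^^^^^^^^^^^^^^^^^^^^^^^^^^^^^^^^^^^^^^^^^^^^^^^^^^^^^^^^^^^^^^
cv2.error: OpenCV(4.12.0) /io/opencv/modules/calib3d/src/undistort.dispatch.cpp:347: error: (-215:Assertion failed) CV_IS_MAT(_src) && CV_IS_MAT(_dst) && (_src->rows == 1 || _src->cols == 1) && (_dst->rows == 1 || _dst->cols == 1) && _src->cols + _src->rows - 1 == _dst->rows + _dst->cols - 1 && (CV_MAT_TYPE(_src->type) == CV_32FC2 || CV_MAT_TYPE(_src->type) == CV_64FC2) && (CV_MAT_TYPE(_dst->type) == CV_32FC2 || CV_MAT_TYPE(_dst->type) == CV_64FC2) in function 'cvUndistortPointsInternal'
```

View pics/s4.png

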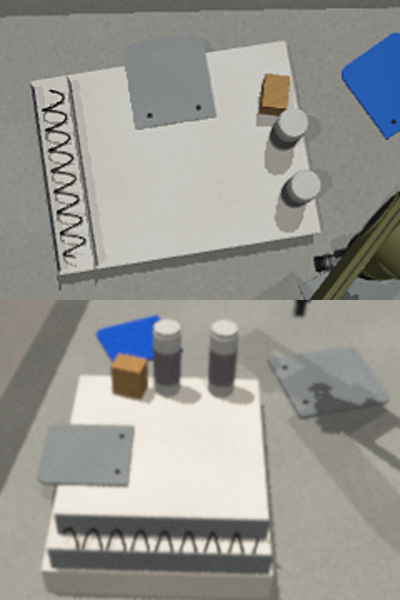

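The plate now sticks out and the arm is clear; the cans and carton are in place. The front edge has little contrast in the top view, so I'll measure the rear edge there too.

```bash
sed -i '/^for n in/,$d' m.py
cat >> m.py <<'E'
print("top0 rear(known)",meas(d0["top"],-241.6,(-20,-150),66,4))
print("top rear",meas(d["top"],guess-160,(-20,-150),66,4))
print("side front",meas(d["side"],guess,(-35,-135),66,4)); print("side tray",meas(d["side"],0,(80,0),60,4)); print("side rear",meas(d["side"],guess-160,(-20,-150),66,4))
E
python3 m.py im2.pkl 40
```

```text
tray side0 n=39 at l=-30: 4.2 at -140: 4.1 med 4.2  top0 n=40 at l=-30: 0.1 at -140: -0.0 med -0.0
top0 rear(known) n=40 at l=-30: -244.9 at -140: -241.0 med -242.9
top rear n=40 at l=-30: -124.1 at -140: -124.2 med -124.3
side front n=25 at l=-30: 42.3 at -140: 41.8 med 42.1
side tray n=28 at l=-30: 3.2 at -140: 2.1 med 3.6
side rear n=40 at l=-30: -119.5 at -140: -119.8 med -119.5
```

Overhang is about 37 mm at both ends and square to within 0.5 mm, well inside the 30-50 mm limit. Handing in.

```bash
python3 -c "
from plant import arm
print(arm.sign_off())"
```

```text
the job is handed in; nothing more can be done
None
```

I pushed the divider to about 37 mm over the tray's front edge, square to within about 0.5 mm by camera. The cans and carton look undisturbed in the final pictures, and the job is handed in with the arm clear; no verdict was shown.

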